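# Push a stuck snap anvil out of its setting block and rack it

## Robot

A 6-joint arm with a two-finger parallel gripper is mounted at the origin on the work surface. World frame = base frame: x ahead of the robot, y to its left, z up, the work surface at z = 0. Lengths are in mm, angles in rad, forces in N, time in s.
With the tool pointing down it reaches from about 350 to 1000 mm from the base axis. Payload 7.1 kg.
Tool frame: the origin (TCP) lies midway between the tips of the shut fingers; the grasp point (between the pads) lies 19 mm behind it (manip.hold_point_z is the distance from the TCP to the grasp point, in mm); z points along the fingers, y is the line along which they close (so a half turn about z gives the same grasp; the last joint's range is limited). The gripper opens to 85 mm and grips with 20 to 120 N. Pads are 22 mm wide; open, the fingers measure 114 mm over their backs; the gripper's body (76 mm by 85 mm) begins 54 mm behind the grasp point. The pads swing forward as they close: fully open they stand 13 mm farther back than shut.
Start: joints at [-1.335, 0.423, 1.63, -0, 1.089, -0.019], TCP at [157.551, -604.799, 231.319] pointing down, gripper open.
Joint ranges: [-3, 3], [-0.9, 2.11], [0.09, 2.58], [-1.31, 4.45], [0.11, 2.69], [-2.54, 2.54]. Speed limits (rad/s): [2.39, 2.39, 3.01, 3.14, 3.14, 3.14].

## Interface

Orientations are given as [roll, pitch, yaw] about the fixed x, y, z axes, in that order (R = Rz(yaw) Ry(pitch) Rx(roll)).
In Python, from workcell import sensors, viewer, sign_off, manip gives the robot as it stands.
- The arm moves only by the tool servo_tool, never from a script. Its argument "motion" is a list of rows, each a list of 5 numbers: the finger opening in mm, from 0 to 85.4, then the shift along the tool's x, y, z in units of 250 mm (1.0 is 250 mm), then the turn about the tool's z in units of pi/2 rad (1.0 is pi/2 rad). A call has 1 to 5 rows; each row shifts and turns the commanded pose from where the row before left it, along the tool's axes as they then stand; what a row does not reach is not made up. A row lasts 1/10 s, in which the tool goes at most 50 mm and 8.59 degrees, less where a joint would pass 70% of its speed; a pose out of reach is approached as far as the arm can. A call with a number of a shift or a turn outside -1 to 1 is refused whole. A call with a gripper value outside its range is refused whole. The fingers move at their own pace and stop on an object; "grip_force" is the grip in N (left out, the last holds). Time passes only in rows, so rows that do not move let the fingers close. It gives the time, the measured TCP pose, the force, the opening and the grip force at its end, in the units of the state.
- sensors.get_state(): the state, without advancing time (a new reading comes with each control period).
- viewer.read_camera(name): name is "scene" or "top" or "wrist"; returns the picture (400x640x3 uint8, red, green, blue); there is no depth.
- viewer.camera_model(name): a dict with "mtx" (3x3 intrinsics, pixels), "R" (3x3) and "t" (3): a world point X has camera coordinates R X + t; the wrist camera has in their place "mount" (4x4, takes a point from camera to tool coordinates, whose origin is the TCP and whose axes are the flange's). Camera axes: x right, y down, z forward; pixel columns grow to the right and rows downward; lengths in mm; the calibration is good to about 2 mm. The wrist camera is an equidistant fisheye: a pixel r from the principal point sees the ray r / f radians off the axis. A picture is of the moment at which its call begins: read the wrist's pose just before it. camera_model takes no time and is no camera call.
- sign_off(): hands the job in; it is judged then, once.
The state is a dict: "time_s": time; "joint_pos": joint angles; "qvel": joint speeds; "joint_efforts": joint torques, N m; "ee_pos": TCP position; "eef_rot": TCP orientation; "force": force on the tool from outside, world axes, zero at the start; "ft_torque": the same for the moment, N m; "gripper_width": opening from 0.0 (shut) to 1.0 (fully open); "grasp_force": force on a finger pad.
Only numpy, scipy, OpenCV 4.12 (cv2) and the standard library are available. Lean on these libraries where they do the work, as an engineer would, in place of code of your own. Each camera call takes 0.05 s, during which the arm holds its last target. There are 200 camera calls.

## Task

The large snap anvil is stuck flush in the aluminium setting block. Take the block, fit the access hole in its underside over the pin of the knock-out stand and press it steadily down, no harder than needed to feel it land on the shoulder, so that the pin pushes the anvil up; leave the block sitting there. Then lift the freed anvil out and set it upright, right down, into its own empty pocket, the largest in the wooden rack, without letting it fall on the bench and leaving everything else where it lies.

Things in the scene. Friction and masses are not known exactly. Their poses are not given: they have to be found in the camera images.
- block: aluminium setting block, 90 mm (its x) x 56 mm (its y) x 30 mm tall, 0.25 to 0.45 kg, lying flat on the cutting mat (3 mm thick, so its top is at z = 3 mm; stand and rack stand on it too). Origin: centre of its underside. There opens the access hole, 12.5 mm across with a 1 mm chamfer, through the 12 mm thick floor of the recess. Centred above it, in the top, is the round recess, 33.5 mm across and 18 mm deep, with the anvil
- recess_floor (a point): centre of the recess's floor, 12 mm above the block's underside. Four spring plungers in the recess wall, 8 mm above this floor, grip the anvil; they let go entirely once it has risen 10 mm or more. Held by an anvil that is raised less, the block comes along with it
- anvil: steel snap anvil, a disc 32 mm across and 18 mm tall with a dished top, 0.11 kg. Origin: centre of its underside. It starts stuck in the block's recess, its top flush with the block's top, so it cannot be gripped from above. Pushing it up takes 8 to 16 N until it is free
- stand: knock-out stand screwed to the bench: a round grey cast foot, 84 mm across, with a socket that carries an upright steel post. Origin: centre of the foot's underside, on the post's axis. Post and stand are rigid and must not be loaded with more than 60 N: a block that lands on the shoulder at more than about 10 mm/s can jar them past that
- socket_top (a point): centre of the top of the stand's cast socket, 24 mm above the foot's underside. The post above it has a flat shoulder, 46 mm across, with a blunt pin on it, 10 mm across, 24 mm tall. A thumb screw sets the post's height: the shoulder lies 32 to 58 mm above the foot's underside, not reported, to be felt or seen. A block fully home rests on the shoulder, its anvil 12 mm proud of its top
- rack: dark wooden anvil rack, 160 mm (its x) x 64 mm (its y) x 22 mm tall, fixed to the bench. Origin: centre of its underside. It has three round pockets, each 6 mm deep, in a row along its x: the largest, 35 mm across and empty, at x = -50 mm; the middle one at x = +5 mm; the smallest at x = +49 mm; the latter two hold anvils that stand 10 and 8 mm proud
- pocket0 (a point): centre of the mouth of the rack's largest, empty pocket, level with the rack's top, 22 mm above its underside
- anvil_mid: steel snap anvil, 24.5 mm across, 16 mm tall, standing in the rack's middle pocket; leave alone
- anvil_small: steel snap anvil, 18.5 mm across, 14 mm tall, standing in the rack's smallest pocket; leave alone
- scissors: white-handled scissors lying on the mat, about 190 mm long, 10 mm high; leave alone
- awl: awl with a turned light wood handle, 150 mm long, 27 mm high, lying on the mat; leave alone
- spool: upright spool of tan thread, 48 mm across, 52 mm tall; leave alone
- tin: open steel tin of brass snap caps, 85 x 60 x 24 mm; leave alone
Not all that is in view belongs to the job. What is shaped like the block but red is not meant. Leave any blue look-alike of the anvil alone.

How it is judged:
By the outcome, as a careful person would: the job done as asked, in the order asked, and still so for the second after the job is handed in, with the robot touching nothing.
It also fails if it takes over 61 s, if anything falls off the work surface, if the arm or the gripper's body presses on something with over 40 N, if the wrist force passes 120 N, or if a joint passes its speed limit or range.

## Working session

There is one attempt and no reset: what is moved stays moved. The work goes in short steps, Python scripts to look and compute and a tool call to move; the robot and the scene stay as the last step left them, time stands still between calls to the robot, and variables do not carry over. Pictures are saved under pics/ and viewed, at most 10 in all, crops included, and the job is handed in when it is done.

Besides the shell and the picture viewer there is one more tool, called after "Emit:" in YAML: its name, and indented under it one key for each argument. servo_tool: Moves the arm, as the interface text tells. Its arguments: {"type":"object","properties":{"motion":{"type":"array","items":{"type":"array","items":{"type":"number"}}},"grip_force":{"type":"number"}},"required":["motion"]}

```bash
mkdir -p pics; ls; cat > h.py <<'E'
import numpy as np, cv2
from scipy.spatial.transform import Rotation as Ro
from workcell import sensors, viewer, manip
def ray(name,px,st=None):
    m=viewer.camera_model(name); K=np.array(m["mtx"]); u,v=px
    if name!="wrist":
        R=np.array(m["R"]);t=np.array(m["t"]).ravel()
        return -R.T@t, R.T@np.linalg.solve(K,[u,v,1.])
    x=(u-K[0,2])/K[0,0]; y=(v-K[1,2])/K[1,1]; r=np.hypot(x,y)+1e-12
    d=np.array([x/r*np.sin(r),y/r*np.sin(r),np.cos(r)])
    M=np.array(m["mount"]); T=Ro.from_euler('xyz',st["eef_rot"]).as_matrix()
    return T@M[:3,3]+np.array(st["ee_pos"]), T@M[:3,:3]@d
def onz(name,px,z,st=None):
    o,d=ray(name,px,st); return o+d*(z-o[2])/d[2]
def proj(name,X,st=None):
    m=viewer.camera_model(name); K=np.array(m["mtx"]); X=np.array(X,float)
    if name!="wrist":
        c=np.array(m["R"])@X+np.array(m["t"]).ravel(); p=K@c; return p[:2]/p[2]
    T=Ro.from_euler('xyz',st["eef_rot"]).as_matrix(); M=np.array(m["mount"])
    c=M[:3,:3].T@(T.T@(X-np.array(st["ee_pos"]))-M[:3,3])
    th=np.arctan2(np.hypot(c[0],c[1]),c[2]); a=c[:2]/(np.hypot(c[0],c[1])+1e-12)
    return np.array([K[0,2]+K[0,0]*th*a[0],K[1,2]+K[1,1]*th*a[1]])
def snap(name,f):
    st=sensors.get_state(); im=np.array(viewer.read_camera(name))[:,:,::-1].copy(); cv2.imwrite("pics/"+f,im); return im,st
E
python3 - <<'E'
from h import *
for n in("scene","top"): snap(n,n+"0.png")
print(sensors.get_state(), manip.hold_point_z)
for n in("scene","top","wrist"): print(viewer.camera_model(n))
E
```

```text
pics
{'time_s': 0.1, 'joint_pos': array([-1.33503082e+00,  4.23758319e-01,  1.63062524e+00, -7.31950820e-06,
        1.08863332e+00, -1.89836675e-02]), 'qvel': array([ 0.00071036, -0.003625  , -0.00207496,  0.00151734,  0.00052578,
       -0.00017919]), 'joint_efforts': array([ 2.04805168e-03, -5.58424473e+01, -2.82443923e+01,  5.62804033e-06,
        3.02435634e-03,  1.70378672e-05]), 'ee_pos': array([ 157.41515127, -604.32347933,  230.62266573]), 'eef_rot': array([-3.14016856e+00, -2.05563042e-05,  2.54752560e-01]), 'force': array([-0.34737539,  0.46359439, -0.67042562]), 'ft_torque': array([ 0.01572669,  0.02662757, -0.00689556]), 'grasp_force': 0.0, 'gripper_width': 1.0005906056083642} 18.700000000000003
{'mtx': array([[389.36415167,   0.        , 314.92033056],
       [  0.        , 389.36415167, 196.80478865],
       [  0.        ,   0.        ,   1.        ]]), 'R': array([[-0.05146404,  0.99867281,  0.00201834],
       [ 0.76235846,  0.04059153, -0.64588073],
       [-0.64510545, -0.03170093, -0.76343566]]), 't': array([  78.15585837, -312.89847059, 1258.15684404])}
{'mtx': a
[... 174 characters left out ...]
2527, -0.99960802,  0.00454516],
       [-0.99355684,  0.0269575 , -0.11008223],
       [ 0.10991655, -0.00755693, -0.99391209]]), 't': array([-43.02144869, 480.8658193 , 922.12211165])}
{'mtx': array([[309.70691629,   0.        , 317.40161676],
       [  0.        , 309.70691629, 196.12945716],
       [  0.        ,   0.        ,   1.        ]]), 'mount': array([[ 2.98410788e-05, -9.63196071e-01, -2.68799790e-01,
         6.71170368e+01],
       [ 9.99999999e-01,  2.44989239e-05,  2.32284836e-05,
        -1.49451307e-01],
       [-1.57882786e-05, -2.68799790e-01,  9.63196072e-01,
        -1.42908338e+02],
       [ 0.00000000e+00,  0.00000000e+00,  0.00000000e+00,
         1.00000000e+00]])}
```

View pics/top0.png

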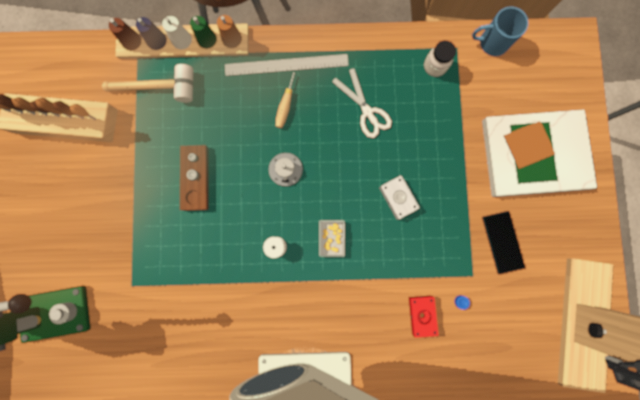

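View pics/scene0.png

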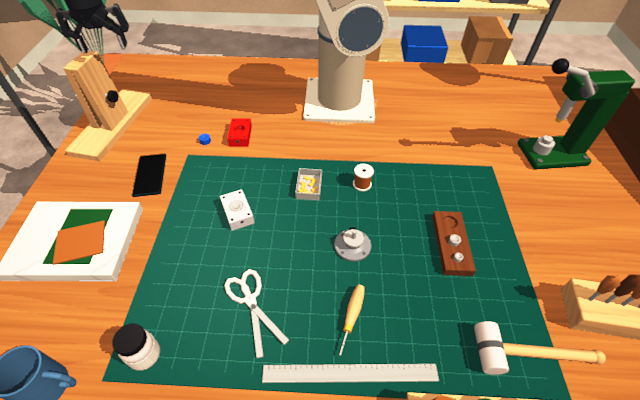

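Top view candidates: silver block (400,198), red look-alike (424,316), and tin (332,239). I choose the silver one. The blue disc at (463,302) is the anvil look-alike. The stand is at (285,170), and the rack is at (193,178) with its empty pocket at (193,197).

```bash
cat > m.py <<'E'
from h import *
t=cv2.imread("pics/top0.png"); s=cv2.imread("pics/scene0.png")
c=lambda im,x,y,w,h,k:cv2.resize(im[y:y+h,x:x+w],None,fx=k,fy=k,interpolation=cv2.INTER_CUBIC)
a=[c(t,372,168,60,60,4.4),c(t,255,140,60,60,4.4),c(t,165,140,60,75,4.4)[:264],c(s,205,180,60,60,4.4),c(s,325,215,60,60,4.4),c(s,425,205,60,75,4.4)]
a=[cv2.resize(x,(264,264)) if x.shape!=(264,264,3) else x for x in a]
cv2.imwrite("pics/crops.png",np.vstack([np.hstack(a[:3]),np.hstack(a[3:])]))
def blob(im,seed,mask):
    n,l,st,ce=cv2.connectedComponentsWithStats(mask.astype(np.uint8)); k=l[seed[1],seed[0]]
    if k==0: return print("seed miss",seed,im[seed[1],seed[0]])
    m=(l==k).astype(np.uint8); cs=max(cv2.findContours(m,0,2)[0],key=cv2.contourArea); return cv2.minAreaRect(cs),cs
hsv=cv2.cvtColor(t,cv2.COLOR_BGR2HSV)
notgreen=(hsv[...,0]<60)|(hsv[...,0]>95)|(hsv[...,1]<60)
r=blob(t,(390,190),notgreen); 
for nm,seed,z in(("block",(390,190),33),("rack",(186,165),25),("stand",(275,170),12)):
    r=blob(t,seed,notgreen)
    if r:
        box=cv2.boxPoints(r[0]); print(nm,r[0],[onz("top",p,z).round(0)[:2].tolist() for p in box])
for nm,p,z in(("block",(400,197.5),33),("pocket",(193,197),25),("mid",(192,174),35),("small",(192,157),33),("pin",(285,168),70)): print(nm,onz("top",p,z).round(1))
E
python3 m.py
```

```text
block ((399.2028503417969, 197.16513061523438), (40.30836486816406, 27.3902587890625), 60.945396423339844) [[502.0, -190.0], [533.0, -251.0], [445.0, -294.0], [415.0, -234.0]]
rack ((193.5, 177.0), (66.0, 29.0), 90.0) [[622.0, 298.0], [620.0, 226.0], [456.0, 225.0], [458.0, 296.0]]
stand ((285.0000305175781, 169.0), (33.941123962402344, 33.941123962402344), 45.0) [[556.0, 97.0], [616.0, 36.0], [553.0, -23.0], [494.0, 38.0]]
block [ 472.7 -244.1   33. ]
pocket [488.6 262.2  25. ]
mid [544.  261.8  35. ]
small [586.8 262.9  33. ]
pin [546.1  31.5  70. ]
```

View pics/crops.png

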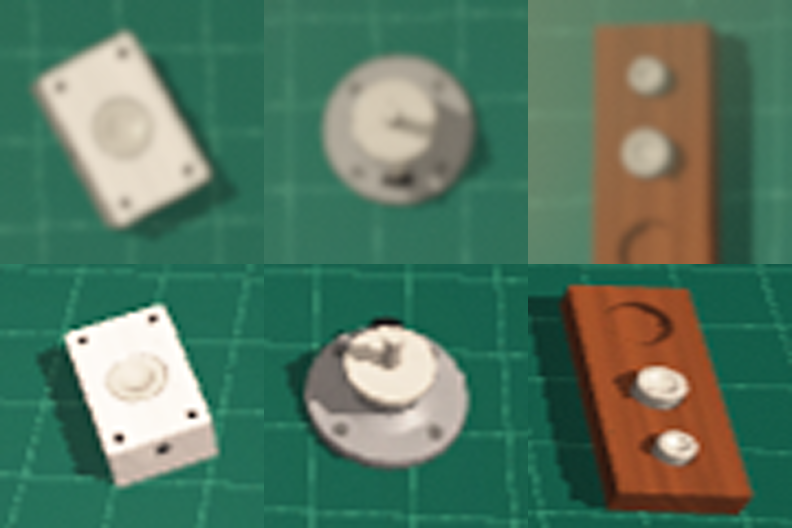

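Crops: the block has the flush disc, the post's pin and shoulder stand in the middle crop, and the rack's empty pocket is at the near end. I choose the silver block and go above it.

Emit:
servo_tool:
  motion:
    - [85, 0.16, -0.108, 0.02, 0]
    - [85, 0.16, -0.108, 0.02, 0]
    - [85, 0.16, -0.108, 0.02, 0]
    - [85, 0.16, -0.108, 0.02, 0]
    - [85, 0.16, -0.108, 0.02, 0]
  grip_force: 100

```text
time_s: 0.6
ee_pos: [317.8, -422.1, 205.9]
eef_rot: [-3.141, 0.0, 0.254]
force: [0.8, -0.2, -0.0]
gripper_width: 0.994
grasp_force: 0.0
```

Emit:
servo_tool:
  motion:
    - [85, 0.16, -0.108, 0.02, 0]
    - [85, 0.16, -0.108, 0.02, 0]
    - [85, 0.16, -0.108, 0.02, 0]
    - [85, 0.16, -0.108, 0.02, 0]
    - [85, 0.155, -0.105, 0.02, 0]

```text
time_s: 1.1
ee_pos: [476.5, -241.9, 181.0]
eef_rot: [-3.141, 0.0, 0.255]
force: [-0.7, -0.7, -0.5]
gripper_width: 0.996
grasp_force: 0.0
```

Emit:
servo_tool:
  motion:
    - [85, 0, 0, 0, -0.07]
    - [85, 0, 0, 0, -0.066]
    - [85, 0, 0, 0, 0]
    - [85, 0, 0, 0, 0]

```text
time_s: 1.5
ee_pos: [475.4, -243.7, 181.1]
eef_rot: [-3.141, 0.0, 0.466]
force: [-1.2, -0.4, -0.8]
gripper_width: 0.995
grasp_force: 0.0
```

```bash
python3 - <<'E'
from h import *
im,st=snap("wrist","w1.png"); print(st["time_s"],st["ee_pos"],st["eef_rot"],st["force"])
print(proj("wrist",[472.7,-244.1,33],st))
E
```

```text
1.5 [ 475.35961484 -243.7062169   181.12498885] [-3.14120136e+00  2.73769681e-04  4.65577387e-01] [-1.15842798 -0.40025691 -0.79135645]
[316.94582915 184.62625557]
```

View pics/w1.png

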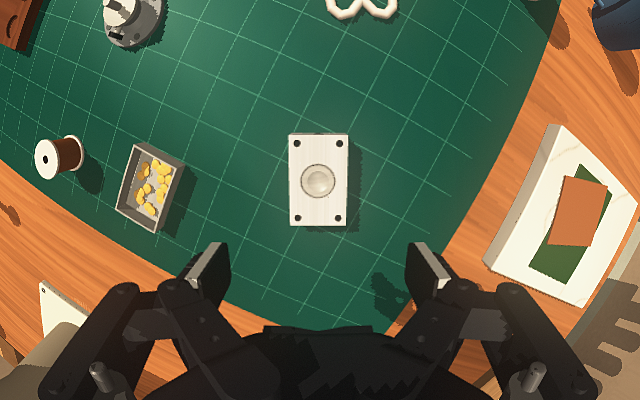

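The block lies aligned at the centre (318,181), and the disc at (318,180). The fingers are symmetric below it. I'll measure it.

```bash
cat >> h.py <<'E'
def disc(im,c,rw,r0,r1):
    g=cv2.cvtColor(im,cv2.COLOR_BGR2GRAY); x0,y0=int(c[0]-rw),int(c[1]-rw); p=cv2.resize(g[y0:y0+2*rw,x0:x0+2*rw],None,fx=4,fy=4,interpolation=cv2.INTER_CUBIC)
    C=cv2.HoughCircles(cv2.GaussianBlur(p,(5,5),0),cv2.HOUGH_GRADIENT,1.5,20,param1=80,param2=15,minRadius=4*r0,maxRadius=4*r1)
    return None if C is None else [((a+.5)/4-.5+x0,(b+.5)/4-.5+y0,r/4) for a,b,r in C[0][:3]]
def blob(mask,seed):
    n,l,s,ce=cv2.connectedComponentsWithStats(mask.astype(np.uint8)); m=(l==l[seed[1],seed[0]]).astype(np.uint8)
    return max(cv2.findContours(m,0,2)[0],key=cv2.contourArea)
def totool(st,X):
    T=Ro.from_euler('xyz',st["eef_rot"]).as_matrix(); return T.T@(np.array(X)-st["ee_pos"])
E
cat > b.py <<'E'
from h import *
im=cv2.imread("pics/w1.png"); st={"ee_pos":np.array([475.36,-243.71,181.12]),"eef_rot":[-3.1412,.00027,.4656]}
for d in disc(im,(319,180),30,13,22) or []: print(d,onz("wrist",d[:2],33,st).round(1))
hsv=cv2.cvtColor(im,cv2.COLOR_BGR2HSV)
r=cv2.minAreaRect(blob((hsv[...,1]<70)&(hsv[...,2]>140),(300,160))); print(r)
B=[onz("wrist",p,33,st) for p in cv2.boxPoints(r)]; c=np.mean(B,0); print(np.round(B,1),c.round(1))
for i in range(4): d=B[i]-B[i-1]; print(np.linalg.norm(d).round(1),np.arctan2(d[1],d[0]).round(3))
print("tool",totool(st,c))
E
python3 b.py
```

```text
(np.float32(316.9375), np.float32(180.5625), np.float32(17.2)) [ 476.3 -242.3   33. ]
(np.float32(321.4375), np.float32(184.6875), np.float32(21.3625)) [ 474.6 -248.    33. ]
(np.float32(321.0625), np.float32(177.1875), np.float32(20.5375)) [ 481.  -244.3   33. ]
((317.4999694824219, 178.99996948242188), (58.99999237060547, 91.99998474121094), -0.0)
[[ 422.3 -236.8   33. ]
 [ 505.1 -197.4   33. ]
 [ 530.  -246.9   33. ]
 [ 449.  -289.9   33. ]] [ 476.6 -242.7   33. ]
59.5 2.037
91.7 0.443
55.3 -1.105
91.7 -2.653
tool [  1.58920476  -0.24942843 148.11968567]
```

Emit:
servo_tool:
  motion:
    - [85, 0.006, -0.002, 0.18, 0]
    - [85, 0, 0, 0.18, 0]
    - [85, 0, 0, 0.18, 0]
    - [85, 0, 0, 0.12, 0]
    - [85, 0, 0, 0.042, 0]

```text
time_s: 2.05
ee_pos: [474.6, -242.0, 2.9]
eef_rot: [-3.137, 0.003, 0.466]
force: [0.4, -0.5, -0.3]
gripper_width: 0.997
grasp_force: 0.0
```

Emit:
servo_tool:
  motion:
    - [50, 0, 0, 0, 0]
    - [50, 0, 0, 0, 0]
    - [50, 0, 0, 0, 0]
    - [50, 0, 0, 0, 0]
    - [50, 0, 0, 0, 0]

```text
time_s: 2.55
ee_pos: [477.8, -243.3, 7.7]
eef_rot: [3.139, -0.002, 0.468]
force: [-1.5, 0.1, 7.7]
gripper_width: 0.631
grasp_force: 108.0
```

Emit:
servo_tool:
  motion:
    - [50, 0, 0, 0, 0]
    - [50, 0, 0, 0, 0]
    - [50, 0, 0, 0, 0]

```text
time_s: 2.85
ee_pos: [477.8, -243.3, 7.7]
eef_rot: [3.139, -0.002, 0.468]
force: [-1.9, -0.5, 8.4]
gripper_width: 0.638
grasp_force: 108.0
```

Emit:
servo_tool:
  motion:
    - [50, 0, 0, -0.04, 0]
    - [50, 0, 0, -0.14, 0]
    - [50, 0, 0, -0.2, 0]
    - [50, 0, 0, -0.2, 0]
    - [50, 0, 0, -0.02, 0.06]

```text
time_s: 3.35
ee_pos: [479.8, -244.3, 162.6]
eef_rot: [3.133, -0.007, 0.373]
force: [1.8, -0.6, -4.6]
gripper_width: 0.635
grasp_force: 108.5
```

Emit:
servo_tool:
  motion:
    - [50, 0, 0, 0, 0.08]
    - [50, 0, 0, 0, 0.08]
    - [50, 0, 0, 0, 0.077]
    - [50, -0.03, -0.14, 0, 0]
    - [50, -0.03, -0.18, 0, 0]

```text
time_s: 3.85
ee_pos: [461.3, -162.9, 156.4]
eef_rot: [3.141, -0.001, -0.001]
force: [1.5, 1.6, -5.5]
gripper_width: 0.634
grasp_force: 108.7
```

Emit:
servo_tool:
  motion:
    - [50, -0.03, -0.19, 0, 0]
    - [50, -0.03, -0.19, 0, 0]
    - [50, -0.03, -0.19, 0, 0]
    - [50, -0.03, -0.19, 0, 0]
    - [50, 0, -0.04, 0, 0]

```text
time_s: 4.35
ee_pos: [429.0, 40.8, 156.2]
eef_rot: [-3.141, 0.001, 0.006]
force: [0.4, 0.0, -5.5]
gripper_width: 0.631
grasp_force: 109.1
```

Emit:
servo_tool:
  motion:
    - [50, 0, 0, 0, 0]
    - [50, 0, 0, 0, 0]

```text
time_s: 4.55
ee_pos: [431.3, 37.0, 156.2]
eef_rot: [3.141, -0.001, 0.003]
force: [0.6, -1.4, -5.0]
gripper_width: 0.631
grasp_force: 109.1
```

```bash
python3 - <<'E'
from h import *
im,st=snap("wrist","w2.png"); np.save("w2.npy",np.r_[st["ee_pos"],st["eef_rot"]]); print(st)
E
```

```text
{'time_s': 4.55, 'joint_pos': array([ 5.82891433e-02,  2.62658629e-01,  2.09803769e+00, -4.70896766e-04,
        7.80242430e-01,  1.62678234e+00]), 'qvel': array([-0.0283322 ,  0.00553973, -0.00490071,  0.00292126,  0.00151426,
        0.00575916]), 'joint_efforts': array([ 1.12752814e+00, -4.04593706e+01, -2.19163889e+01,  6.39578886e-02,
        2.38516659e-02,  3.16945533e-02]), 'ee_pos': array([431.26497414,  36.98694222, 156.21780027]), 'eef_rot': array([ 3.14129829e+00, -6.71370548e-04,  2.63780481e-03]), 'force': array([ 0.64309273, -1.40424215, -5.03161327]), 'ft_torque': array([-0.05196454,  0.05130238, -0.01858137]), 'grasp_force': 109.10387615673244, 'gripper_width': 0.6314065651926228}
```

View pics/w2.png

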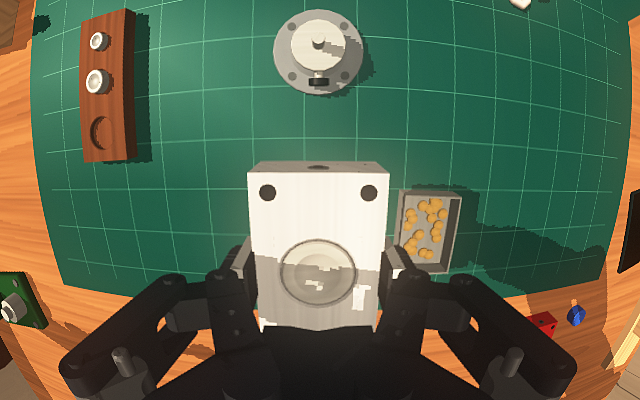

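The block is held square at (318,250). The stand's pin top is at about (318,40) and its shoulder around (318,46). I'll enlarge the stand in all three views.

```bash
python3 - <<'E'
from h import *
t=cv2.imread("pics/top0.png"); s=cv2.imread("pics/scene0.png"); w=cv2.imread("pics/w2.png")
c=lambda im,x,y,w,h,k:cv2.resize(im[y:y+h,x:x+w],None,fx=k,fy=k,interpolation=cv2.INTER_CUBIC)
A=c(w,270,5,100,94,6); B=np.vstack([c(t,265,148,40,40,7),c(s,332,222,40,40,7)]); A=A[:560]
cv2.imwrite("pics/c2.png",cv2.resize(np.hstack([A,B[:A.shape[0]]]),None,fx=.9,fy=.9))
E
```

```text
(no output)
```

View pics/c2.png

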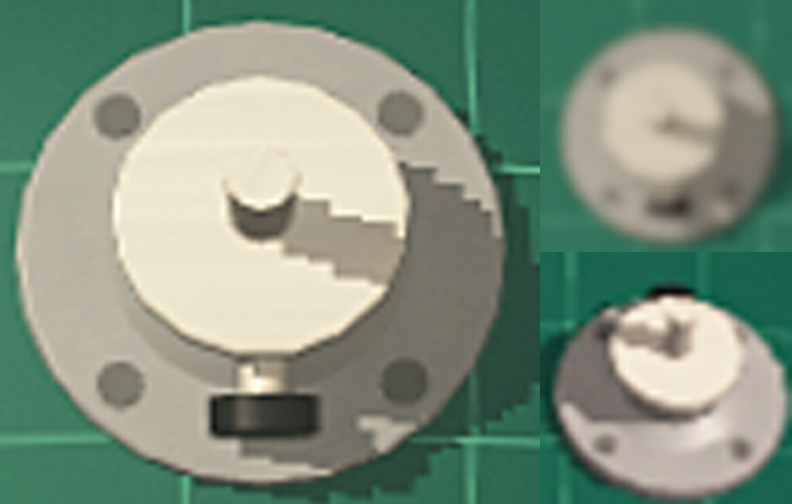

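```bash
python3 - <<'E'
from h import *
a=np.load("w2.npy"); st={"ee_pos":a[:3],"eef_rot":a[3:]}
f=lambda x,y:(270+(x+.5)/5.4-.5,5+(y+.5)/5.4-.5)
def circ(L,R,T,B,D):
    P=[f(*p) for p in (L,R,T,B)]
    for pair,n in((P[:2],"LR"),(P[2:],"TB")):
        g=lambda z:np.linalg.norm(onz("wrist",pair[0],z,st)-onz("wrist",pair[1],z,st))
        d0,d1=g(0),g(50); z=(D-d0)/(d1-d0)*50; q=[onz("wrist",p,z,st) for p in P]
        print(n,"z",round(z,1),"LRc",((q[0]+q[1])/2).round(1),"TBc",((q[2]+q[3])/2).round(1))
print("shoulder");circ((113,213),(408,213),(262,75),(258,355),46)
print("foot");circ((17,250),(503,250),(262,22),(258,484),84)
print("pin");circ((223,180),(301,180),(262,147),(262,210),10)
for z in(59,65,70,75,80,85): print(z,onz("wrist",f(262,178),z,st).round(1),onz("top",(285-0.4,166.5),z).round(1))
# triangulate shoulder centre: top & scene crops (scale 6.3)
ft=lambda x,y:(265+(x-540)/6.3-.4,148+y/6.3-.4); fs=lambda x,y:(332+(x-540)/6.3-.4,222+(y-252)/6.3-.4)
for z in(35,40,45,50,55,60): print(z,"W",onz("wrist",f(260,213),z,st)[:2].round(1),"T",onz("top",ft(663,122),z)[:2].round(1),"S",onz("scene",fs(676,355),z)[:2].round(1))
E
```

```text
shoulder
LR z 34.8 LRc [557.6  36.8  34.8] TBc [557.4  36.9  34.8]
TB z 38.1 LRc [556.9  36.8  38.1] TBc [556.7  36.9  38.1]
foot
LR z 7.1 LRc [557.7  36.8   7.1] TBc [557.3  36.9   7.1]
TB z 8.7 LRc [557.4  36.8   8.7] TBc [557.   36.9   8.7]
pin
LR z 81.6 LRc [551.4  36.7  81.6] TBc [551.6  36.7  81.6]
TB z 48.8 LRc [559.4  36.6  48.8] TBc [559.6  36.6  48.8]
59 [557.2  36.7  59. ] [551.9  33.3  59. ]
65 [555.7  36.7  65. ] [550.7  32.8  65. ]
70 [554.5  36.7  70. ] [549.8  32.3  70. ]
75 [553.3  36.7  75. ] [548.8  31.9  75. ]
80 [552.   36.7  80. ] [547.8  31.4  80. ]
85 [550.8  36.7  85. ] [546.9  31.   85. ]
35 W [557.2  36.9] T [555.4  36.7] S [558.7  36.1]
40 W [556.1  36.9] T [554.5  36.2] S [562.2  35.6]
45 W [555.   36.9] T [553.5  35.8] S [565.6  35.2]
50 W [553.9  36.9] T [552.5  35.3] S [569.   34.8]
55 W [552.8  36.9] T [551.6  34.9] S [572.4  34.4]
60 W [551.7  36.9] T [550.6  34.4] S [575.9  33.9]
```

```bash
python3 - <<'E'
from h import *
a=np.load("w2.npy"); st={"ee_pos":a[:3],"eef_rot":a[3:]}
im=cv2.imread("pics/w2.png"); z=156.2+25.3
for d in disc(im,(318,272),50,33,43) or []: print(d,(onz("wrist",d[:2],z,st)-a[:3]).round(1))
g=im[150:200,300:330].mean((1,2)).round(0); print(list(zip(range(150,200),g)))
for v in(171,173,175): print((onz("wrist",(318,v),z,st)-a[:3]).round(1))
for u in ((248,200),(389,200)): print((onz("wrist",u,z,st)-a[:3]).round(1))
E
```

```text
(np.float32(317.6875), np.float32(264.5625), np.float32(38.6625)) [ 3.9 -0.2 25.3]
(np.float32(318.0625), np.float32(277.3125), np.float32(38.5875)) [-2.5 -0.3 25.3]
(np.float32(316.1875), np.float32(272.0625), np.float32(33.675)) [ 0.2  0.5 25.3]
[(150, np.float64(98.0)), (151, np.float64(99.0)), (152, np.float64(99.0)), (153, np.float64(99.0)), (154, np.float64(100.0)), (155, np.float64(100.0)), (156, np.float64(100.0)), (157, np.float64(101.0)), (158, np.float64(101.0)), (159, np.float64(99.0)), (160, np.float64(107.0)), (161, np.float64(132.0)), (162, np.float64(139.0)), (163, np.float64(139.0)), (164, np.float64(139.0)), (165, np.float64(128.0)), (166, np.float64(100.0)), (167, np.float64(93.0)), (168, np.float64(104.0)), (169, np.float64(124.0)), (170, np.float64(141.0)), (171, np.float64(131.0)), (172, np.float64(189.0)), (173, np.float64(235.0)), (174, np.float64(244.0)), (175, np.float64(241.0)), (176, np.float64(241.0)), (177, np.float64(241.0)), (178, np.float64(241.0)), (179, np.float64(241.0)), (180, np.float64(241.0)), (181, np.float64(241.0)), (182, np.float64(241.0)), (183, np.float64(241.0)), (184, np.float64(241.0)), (185, np.float64(241.0)), (186, np.float64(241.0)), (187, np.float64(241.0)), (188, np.float64(242.0)), (189, np.float64(242.0)), (190, np.float64(242.0)), (191, np.float64(242.0)), (192, np.float64(242.0)), (193, np.float64(242.0)), (194, np.float64(242.0)), (195, np.float64(242.0)), (196, np.float64(242.0)), (197, np.float64(242.0)), (198, np.float64(242.0)), (199, np.float64(242.0))]
[44.3 -0.2 25.3]
[43.5 -0.2 25.3]
[42.8 -0.2 25.3]
[32.6 28.  25.3]
[ 32.7 -28.8  25.3]
```

Emit:
servo_tool:
  motion:
    - [50, 0.13, 0, 0, 0]
    - [50, 0.18, 0, 0, 0]
    - [50, 0.15, 0, 0.04, 0]
    - [50, 0.047, 0, 0.12, 0]
    - [50, 0, 0, 0.12, 0]

```text
time_s: 5.1
ee_pos: [561.6, 35.6, 85.6]
eef_rot: [-3.142, -0.005, -0.001]
force: [-0.3, -0.1, -6.5]
gripper_width: 0.631
grasp_force: 109.1
```

Emit:
servo_tool:
  motion:
    - [50, 0, 0, 0, 0]
    - [50, 0, 0, 0, 0]
    - [50, 0, 0, 0, 0]

```text
time_s: 5.4
ee_pos: [558.7, 36.8, 87.2]
eef_rot: [-3.142, -0.002, 0.001]
force: [0.5, 0.9, -4.8]
gripper_width: 0.633
grasp_force: 109.2
```

Emit:
servo_tool:
  motion:
    - [50, -0.003, 0, 0.03, 0]
    - [50, 0, 0, 0.03, 0]
    - [50, 0, 0, 0.015, 0]
    - [50, 0, 0, 0.004, 0]
    - [50, 0, 0, 0.004, 0]

```text
time_s: 5.9
ee_pos: [557.1, 37.6, 65.0]
eef_rot: [-3.142, 0.0, 0.002]
force: [0.2, -0.1, -5.6]
gripper_width: 0.632
grasp_force: 109.2
```

Emit:
servo_tool:
  motion:
    - [50, 0, 0, 0.004, 0]
    - [50, 0, 0, 0.004, 0]
    - [50, 0, 0, 0.004, 0]
    - [50, 0, 0, 0.004, 0]
    - [50, 0, 0, 0.004, 0]

```text
time_s: 6.4
ee_pos: [557.2, 37.5, 60.0]
eef_rot: [-3.142, -0.0, 0.002]
force: [-1.0, -0.4, -6.3]
gripper_width: 0.63
grasp_force: 109.2
```

Emit:
servo_tool:
  motion:
    - [50, 0, 0, 0.004, 0]
    - [50, 0, 0, 0.004, 0]
    - [50, 0, 0, 0.004, 0]
    - [50, 0, 0, 0.004, 0]

```text
time_s: 6.8
ee_pos: [557.2, 37.5, 56.0]
eef_rot: [3.142, 0.0, 0.002]
force: [0.6, -0.6, -6.3]
gripper_width: 0.628
grasp_force: 109.2
```

Emit:
servo_tool:
  motion:
    - [50, 0, 0, 0.004, 0]
    - [50, 0, 0, 0.004, 0]

```text
time_s: 7.0
ee_pos: [557.3, 37.6, 54.4]
eef_rot: [-3.142, -0.0, 0.002]
force: [-1.3, 0.8, 4.4]
gripper_width: 0.627
grasp_force: 110.5
```

Emit:
servo_tool:
  motion:
    - [50, 0, 0, 0.004, 0]
    - [50, 0, 0, 0.004, 0]

```text
time_s: 7.2
ee_pos: [557.9, 37.6, 52.8]
eef_rot: [-3.141, -0.002, 0.002]
force: [-1.8, 0.3, 5.7]
gripper_width: 0.633
grasp_force: 110.6
```

Emit:
servo_tool:
  motion:
    - [50, 0, 0, 0.004, 0]
    - [50, 0, 0, 0.004, 0]
    - [50, 0, 0, 0.004, 0]
    - [50, 0, 0, 0.003, 0]

```text
time_s: 7.6
ee_pos: [557.9, 37.6, 49.0]
eef_rot: [-3.141, -0.002, 0.002]
force: [-1.1, -1.0, 4.9]
gripper_width: 0.63
grasp_force: 110.5
```

Emit:
servo_tool:
  motion:
    - [50, 0, 0, 0.003, 0]
    - [50, 0, 0, 0.003, 0]
    - [50, 0, 0, 0.003, 0]

```text
time_s: 7.9
ee_pos: [557.1, 37.6, 46.1]
eef_rot: [-3.142, -0.0, 0.002]
force: [-0.4, -0.9, -4.8]
gripper_width: 0.629
grasp_force: 109.3
```

Emit:
servo_tool:
  motion:
    - [50, 0, 0, 0.003, 0]
    - [50, 0, 0, 0.003, 0]
    - [50, 0, 0, 0.003, 0]

```text
time_s: 8.2
ee_pos: [557.1, 37.5, 43.4]
eef_rot: [3.142, 0.0, 0.002]
force: [0.7, 0.5, -4.0]
gripper_width: 0.634
grasp_force: 109.3
```

Emit:
servo_tool:
  motion:
    - [50, 0, 0, 0.003, 0]
    - [50, 0, 0, 0.003, 0]

```text
time_s: 8.4
ee_pos: [557.2, 37.5, 42.7]
eef_rot: [3.142, 0.0, 0.002]
force: [-3.7, 0.0, 10.6]
gripper_width: 0.633
grasp_force: 111.2
```

Emit:
servo_tool:
  motion:
    - [50, 0, 0, 0.003, 0]
    - [50, 0, 0, 0.003, 0]

```text
time_s: 8.6
ee_pos: [557.2, 37.5, 42.6]
eef_rot: [3.142, 0.0, 0.002]
force: [-9.1, -0.2, 26.6]
gripper_width: 0.633
grasp_force: 113.0
```

Emit:
servo_tool:
  motion:
    - [50, 0, 0, -0.008, 0]
    - [50, 0, 0, 0, 0]
    - [70, 0, 0, 0, 0]
    - [85, 0, 0, 0, 0]
    - [85, 0, 0, 0, 0]

```text
time_s: 9.1
ee_pos: [557.4, 37.6, 42.9]
eef_rot: [-3.142, -0.0, 0.002]
force: [-0.1, 0.7, 0.5]
gripper_width: 0.995
grasp_force: 0.0
```

Emit:
servo_tool:
  motion:
    - [85, 0, 0, 0, 0]
    - [85, 0, 0, -0.02, 0]
    - [85, 0, 0, -0.1, 0]
    - [85, 0, 0, -0.18, 0]
    - [85, 0, 0, -0.18, 0]

```text
time_s: 9.6
ee_pos: [556.4, 37.5, 163.8]
eef_rot: [3.142, 0.002, 0.002]
force: [1.4, 1.0, -0.2]
gripper_width: 0.996
grasp_force: 0.0
```

Emit:
servo_tool:
  motion:
    - [85, 0, 0, 0, 0]
    - [85, 0, 0, 0, 0]

```text
time_s: 9.8
ee_pos: [557.9, 37.6, 164.4]
eef_rot: [-3.141, -0.003, 0.002]
force: [0.6, -0.6, -0.3]
gripper_width: 1.0
grasp_force: 0.0
```

```bash
python3 - <<'E'
from h import *
im,st=snap("wrist","w3.png"); np.save("w3.npy",np.r_[st["ee_pos"],st["eef_rot"]]); print(st["ee_pos"],st["eef_rot"],st["force"],st["time_s"])
s,_=snap("scene","s3.png")
for z in (68,80): print(proj("wrist",[557,37,z],st),proj("scene",[557,37,z]))
c=cv2.resize(s[190:280,290:410],None,fx=3,fy=3,interpolation=cv2.INTER_CUBIC)
cv2.imwrite("pics/c3.png",np.hstack([im[60:330,110:530],c[:270]]))
E
```

```text
[557.92409604  37.57010475 164.37655763] [-3.14144172e+00 -3.20807067e-03  1.89448497e-03] [ 0.60589636 -0.57375089 -0.27017897] 9.8
[318.01204222 198.00969033] [354.77928771 228.71698186]
[318.04385508 202.26186322] [355.2270453  225.45916862]
```

View pics/c3.png

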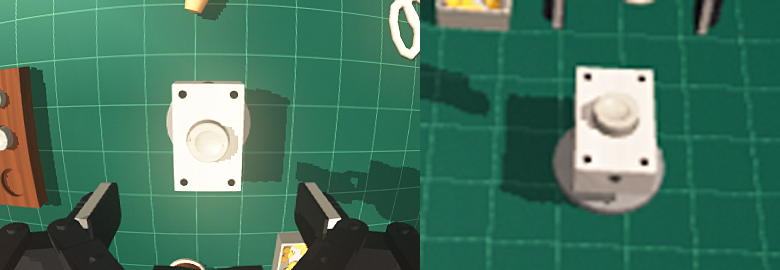

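The anvil stands proud in the block on the stand (wrist pixel 318,200), where I expected it. I'll grip it.

Emit:
servo_tool:
  motion:
    - [85, -0.002, 0, 0.12, 0]
    - [85, 0, 0, 0.15, 0]
    - [85, 0, 0, 0.08, 0]
    - [85, 0, 0, 0.027, 0]
    - [85, 0, 0, 0, 0]
  grip_force: 50

```text
time_s: 10.4
ee_pos: [555.3, 37.5, 66.7]
eef_rot: [3.141, 0.004, 0.002]
force: [0.0, -0.7, 0.1]
gripper_width: 0.994
grasp_force: 0.0
```

Emit:
servo_tool:
  motion:
    - [60, 0, 0, 0, 0]
    - [45, 0, 0, 0, 0]
    - [35, 0, 0, 0, 0]
    - [25, 0, 0, 0, 0]
    - [25, 0, 0, 0, 0]

```text
time_s: 10.9
ee_pos: [557.3, 37.5, 69.7]
eef_rot: [-3.142, -0.002, 0.002]
force: [-0.6, -0.6, 7.0]
gripper_width: 0.344
grasp_force: 48.9
```

Emit:
servo_tool:
  motion:
    - [25, 0, 0, 0, 0]
    - [25, 0, 0, 0, 0]
    - [25, 0, 0, 0, 0]

```text
time_s: 11.2
ee_pos: [557.3, 37.5, 69.8]
eef_rot: [-3.142, -0.002, 0.002]
force: [-1.3, -0.1, 5.3]
gripper_width: 0.343
grasp_force: 48.9
```

Emit:
servo_tool:
  motion:
    - [25, 0, 0, -0.012, 0]
    - [25, 0, 0, -0.02, 0]
    - [25, 0, 0, -0.03, 0]
    - [25, 0, 0, -0.08, 0]
    - [25, 0, 0, -0.14, 0]

```text
time_s: 11.7
ee_pos: [555.0, 37.5, 138.4]
eef_rot: [3.141, 0.004, 0.002]
force: [0.7, -0.1, -1.1]
gripper_width: 0.343
grasp_force: 49.6
```

Emit:
servo_tool:
  motion:
    - [25, -0.08, -0.1, -0.04, 0]
    - [25, -0.1, -0.15, 0, 0]
    - [25, -0.1, -0.17, 0, 0]
    - [25, -0.1, -0.17, 0, 0]
    - [25, -0.1, -0.17, 0, 0]

```text
time_s: 12.2
ee_pos: [435.3, 228.7, 149.8]
eef_rot: [-3.141, -0.001, 0.001]
force: [0.5, 0.6, -1.2]
gripper_width: 0.343
grasp_force: 49.6
```

Emit:
servo_tool:
  motion:
    - [25, -0.03, -0.13, 0, 0]
    - [25, 0, -0.01, 0.03, 0]
    - [25, 0, 0, 0, 0]
    - [25, 0, 0, 0, 0]

```text
time_s: 12.6
ee_pos: [428.6, 261.5, 141.5]
eef_rot: [3.141, 0.001, 0.002]
force: [0.4, 0.4, -0.7]
gripper_width: 0.347
grasp_force: 49.7
```

```bash
python3 - <<'E'
from h import *
im,st=snap("wrist","w4.png"); np.save("w4.npy",np.r_[st["ee_pos"],st["eef_rot"]]); print(st["ee_pos"],st["eef_rot"],st["force"],st["time_s"],st["gripper_width"])
print(proj("wrist",[488.6,262,25],st))
cv2.imwrite("pics/c4.png",cv2.resize(im[20:320,160:480],None,fx=1.9,fy=1.9,interpolation=cv2.INTER_CUBIC))
E
```

```text
[428.64602563 261.49244461 141.51211599] [3.14093056e+00 6.73463372e-04 1.64952626e-03] [ 0.44426133  0.44998531 -0.72415532] 12.6 0.3467554246562332
[316.69850996 120.29264319]
```

View pics/c4.png

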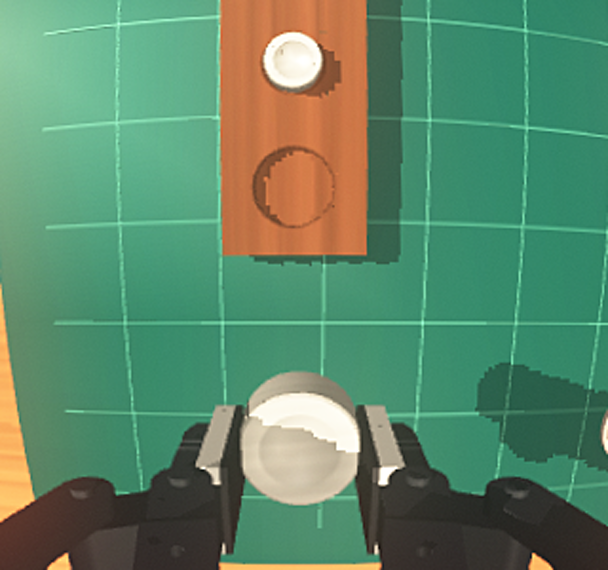

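The anvil is held upright (crop 301,446). The empty pocket is at crop (294,187), with the middle anvil farther ahead.

```bash
python3 - <<'E'
from h import *
a=np.load("w4.npy"); st={"ee_pos":a[:3],"eef_rot":a[3:]}
f=lambda x,y:(160+(x+.5)/1.9-.5,20+(y+.5)/1.9-.5)
q=[onz("wrist",f(*p),25,st) for p in((253,187),(335,187),(294,146),(294,227.5))]
print(np.linalg.norm(q[0]-q[1]),np.linalg.norm(q[2]-q[3])); P=np.array([(q[2]+q[3])[0]/2,(q[0]+q[1])[1]/2,25]);print("pocket",P,totool(st,P))
z=a[2]+10
q=[onz("wrist",f(*p),z,st) for p in((241,446),(361,446),(301,388),(301,504.5))]
print(np.linalg.norm(q[0]-q[1]),np.linalg.norm(q[2]-q[3])); print("anvil rel",(q[2]+q[3])[0]/2-a[0],(q[0]+q[1])[1]/2-a[1])
for y in(54,62,255): print(onz("wrist",f(294,y),25,st)[0])
E
```

```text
35.82996195391276 35.9974549847935
pocket [490.45001547 263.83510442  25.        ] [ 61.88622266  -2.31782298 116.46895522]
30.1904542401783 33.00410174643021
anvil rel 0.2775370979293257 -0.43307666751866236
549.7481967953212
546.0796948092444
460.17027448238815
```

Emit:
servo_tool:
  motion:
    - [25, 0.1, -0.01, 0, 0]
    - [25, 0.12, 0, 0, 0]
    - [25, 0.026, 0, 0.1, 0]
    - [25, 0, 0, 0.16, 0]
    - [25, 0, 0, 0.1, 0]

```text
time_s: 13.15
ee_pos: [490.4, 263.0, 49.8]
eef_rot: [3.141, 0.001, -0.001]
force: [-0.3, 0.6, -1.5]
gripper_width: 0.345
grasp_force: 49.7
```

Emit:
servo_tool:
  motion:
    - [25, 0, 0, 0.04, 0]
    - [25, 0, 0, 0, 0]
    - [25, 0, 0, 0, 0]
    - [25, 0, 0, 0, 0]

```text
time_s: 13.55
ee_pos: [491.4, 265.2, 43.1]
eef_rot: [-3.14, -0.002, 0.002]
force: [-0.5, -0.9, -2.0]
gripper_width: 0.345
grasp_force: 49.7
```

Emit:
servo_tool:
  motion:
    - [25, 0, 0, 0.016, 0]
    - [25, 0, 0, 0, 0]
    - [25, 0, 0, 0, 0]
    - [25, 0, 0, 0, 0]

```text
time_s: 13.95
ee_pos: [490.3, 265.0, 37.8]
eef_rot: [-3.141, -0.0, 0.002]
force: [-0.7, -0.2, -1.4]
gripper_width: 0.344
grasp_force: 49.7
```

Emit:
servo_tool:
  motion:
    - [25, 0, 0.004, 0, 0]
    - [25, 0, 0, 0.006, 0]
    - [25, 0, 0, 0.006, 0]
    - [25, 0, 0, 0.006, 0]
    - [25, 0, 0, 0.004, 0]

```text
time_s: 14.45
ee_pos: [490.1, 263.9, 31.8]
eef_rot: [3.141, 0.0, 0.002]
force: [0.1, -0.5, -1.0]
gripper_width: 0.343
grasp_force: 49.7
```

Emit:
servo_tool:
  motion:
    - [25, 0, 0, 0.004, 0]
    - [25, 0, 0, 0.004, 0]
    - [25, 0, 0, 0.004, 0]

```text
time_s: 14.75
ee_pos: [490.2, 263.9, 29.0]
eef_rot: [3.142, 0.0, 0.002]
force: [-0.4, 0.8, -0.7]
gripper_width: 0.345
grasp_force: 49.7
```

Below the rim with no contact, so the anvil is entering the pocket. I'll go on to the floor.

Emit:
servo_tool:
  motion:
    - [25, 0, 0, 0.003, 0]
    - [25, 0, 0, 0.003, 0]
    - [25, 0, 0, 0.002, 0]

```text
time_s: 15.05
ee_pos: [490.2, 263.9, 27.0]
eef_rot: [-3.142, -0.0, 0.002]
force: [-0.3, -0.3, -0.4]
gripper_width: 0.344
grasp_force: 49.7
```

Emit:
servo_tool:
  motion:
    - [25, 0, 0, 0.002, 0]
    - [25, 0, 0, 0.002, 0]

```text
time_s: 15.25
ee_pos: [490.3, 263.9, 26.8]
eef_rot: [3.142, 0.0, 0.002]
force: [-3.7, -2.5, 13.4]
gripper_width: 0.346
grasp_force: 50.9
```

Emit:
servo_tool:
  motion:
    - [25, 0, 0, -0.004, 0]
    - [25, 0, 0, 0, 0]
    - [45, 0, 0, 0, 0]
    - [60, 0, 0, 0, 0]
    - [70, 0, 0, 0, 0]

```text
time_s: 15.75
ee_pos: [490.3, 263.9, 27.0]
eef_rot: [-3.142, -0.0, 0.002]
force: [0.2, -0.5, -0.2]
gripper_width: 0.817
grasp_force: 0.0
```

Emit:
servo_tool:
  motion:
    - [70, 0, 0, 0, 0]
    - [70, 0, 0, -0.04, 0]
    - [70, 0, 0, -0.12, 0]
    - [70, 0, 0, -0.18, 0]
    - [70, 0, 0, -0.18, 0]

```text
time_s: 16.25
ee_pos: [489.7, 263.7, 158.6]
eef_rot: [3.141, 0.001, 0.002]
force: [0.8, -0.6, 0.8]
gripper_width: 0.823
grasp_force: 0.0
```

Emit:
servo_tool:
  motion:
    - [70, 0, 0, 0, 0]
    - [70, 0, 0, 0, 0]

```text
time_s: 16.45
ee_pos: [490.9, 264.3, 158.9]
eef_rot: [-3.14, -0.003, 0.002]
force: [0.0, 0.2, 0.0]
gripper_width: 0.824
grasp_force: 0.0
```

```bash
python3 - <<'E'
from h import *
im,st=snap("wrist","w5.png"); s,_=snap("scene","s5.png"); print(st["ee_pos"],st["force"],st["time_s"])
c=cv2.resize(s[190:290,330:490],None,fx=2.7,fy=2.7,interpolation=cv2.INTER_CUBIC)
cv2.imwrite("pics/c5.png",np.hstack([im[60:330,150:490],c[:270]]))
E
```

```text
[490.931644   264.26809901 158.90884828] [0.00538014 0.2333316  0.03274984] 16.45
```

View pics/c5.png

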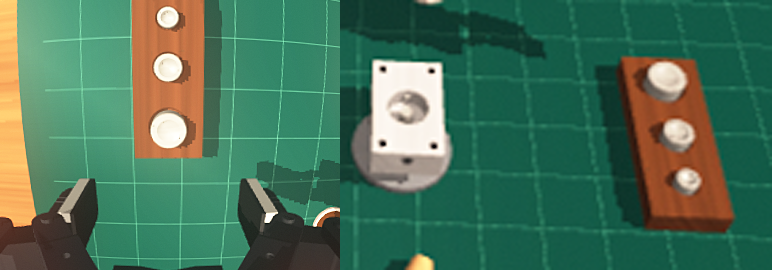

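The anvil sits upright in the largest pocket (crop 168,130). The empty block rests on the stand (crop 408,105). Nothing else has moved.

```bash
python3 -c "
from workcell import sign_off; print(sign_off())"
```

```text
the job is handed in; nothing more can be done
None
```

The anvil is knocked free and stands upright, fully down in the rack's largest pocket; the block rests on the stand's shoulder, nothing else was moved, and the job was handed in at about 16.5 s.

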